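Free the seized lock on a filler feeder and set its gate

TASK

The lock knob of the empty filler feeder is seized with dried paint: break it loose with a short firm twist or push on its crossbar, anticlockwise seen from above, and turn it on until it has gone a good half turn. Then pull the stiff slide gate out by its upright handle, away from the hopper, until the pointer fin on the gate is level with the fin of the rider on the rail, and let go. Leave the pail, the tins and the jar standing where they are.

Things in the scene. Friction and masses are not known exactly. Their poses are not given: they have to be found in the camera images.
- feeder: Fixed bench feeder: two rails along its x (y = -45, +45 mm, tops z = 114) on legs, steel funnel hopper over its +x end (axis x = 130, y = 0, radius 75, rim z = 256). Origin on the table under the rails' middle, z up; the gate is pulled out to its -x. On its -y side a grey bracket (post at x = -30, y = -126, top z = 150, arm reaching in to y = -73) carries the lock knob.
- knob (a joint): Knob on a vertical axis at feeder x = -30, y = -95 mm. Rad: 0 locked (bar along feeder x), grows anticlockwise from above, stop at 3.4. Seized: about 0.6 N m starts it (14 N at 43 mm along the bar), fading over the first 0.3 rad to 0.05 N m; stays where left. It lifts a pin that blocks the gate until about 2.3 rad; undone from 2.6 rad.
- knob_hub (a point): On the knob's axis at the crossbar's height, z = 164 mm. The knob is a black hub (34 mm dia, z = 150 to 172) crossed by a steel bar 12 mm thick that reaches 55 mm either side, to black ball ends 18 mm in diameter.
- bar_end (a point): Centre of the crossbar's ball end that points to the feeder's -x when the knob is locked (the other end lies opposite); it turns with the knob.
- gate (a joint): Slide gate, a steel plate 90 mm wide and 6 mm thick lying on the rails (top at z = 120): metres pulled out from shut (0) along the feeder's -x; stop at 0.10. Stiff: needs about 8 N, and stays where it is left. The pin stops it after about 2 mm while the knob is locked.
- gate_handle (a point): Top centre of the gate's upright handle plate (8 mm thick along the feeder's x, 60 mm wide along y, z = 120 to 166); it moves with the gate; shut, it lies at feeder x = -65, y = 0. Free space of 100 mm behind it up to the hopper.
- gate_pointer (a point): Top of the gate's pointer fin (4 mm thick, 22 mm tall), beside the handle at feeder y = +41 mm, at the same x as the handle's middle; it moves with the gate.
- rider_mark (a point): Top (z = 135) of the fin (4 mm thick) on the rider, a dark block 18 x 16 x 24 mm clipped fixed to the outside of the +y rail at feeder y = +53 to +69 mm; 35 to 70 mm further out than the pointer of the shut gate. Its axes are the feeder's.
- pail: Open steel pail, radius 36, height 75 mm, under the hopper's spout; origin at the centre of its underside.
- tin_small: Closed tin, radius 28, height 65 mm, on the table beyond the knob's bracket; origin under its centre.
- tin_big: Closed tin, radius 53, height 125 mm, to the robot's right; origin under its centre.
- tin_mid: Closed tin, radius 43, height 95 mm, to the robot's right; origin under its centre.
- jar: Lidded glass jar, radius 30, height 85 mm, to the robot's left; origin under its centre.

How it is judged:
On the way:
1. the lock knob has been broken loose and turned to 2.6 rad or more, the gate still shut (within 6 mm) (value of joint knob above 2.6 rad and value of joint gate below 0.006 m), for 0.1 s.
At the end, for the whole second after the job is handed in: The lock knob stands at 2.6 rad or more, the gate's pointer fin is level with the rider's fin within 5 mm along the rail, and the gate is at rest (value of joint knob above 2.6 rad and x of gate_pointer in the frame of rider_mark between -0.005 and 0.005 m and velocity of joint gate between -0.005 and 0.005 m/s); the robot touches nothing.
It fails at once if the pail, a tin or the jar is moved more than 30 mm (distance of any of pail, tin_small, tin_big, tin_mid, jar from where it was at the start of the episode above 0.03 m).
It also fails if it takes over 51 s, if anything falls off the work surface, if the arm or the gripper's body presses on something with over 40 N, if the wrist force passes 120 N, or if a joint passes its speed limit or range.

ROBOT

A 6-joint arm with a two-finger parallel gripper is mounted at the origin on the work surface. World frame = base frame: x ahead of the robot, y to its left, z up, the work surface at z = 0. Lengths are in m, angles in rad, forces in N, time in s.
With the tool pointing down it reaches from about 0.3 to 0.875 m from the base axis. Payload 6.4 kg.
Tool frame: the origin (TCP) lies between the finger pads; the fingertips stand 14 mm ahead of it and the grasp point (between the pads) lies 5 mm behind it; z points along the fingers, y is the line along which they close (so a half turn about z gives the same grasp; the last joint's range is limited). The gripper opens to 85 mm and grips with 20 to 120 N. Pads are 22 mm wide; open, the fingers measure 114 mm over their backs; the gripper's body (76 mm by 85 mm) begins 54 mm behind the grasp point. The pads swing forward as they close: fully open they stand 13 mm farther back than shut.
Start: joints at [0.958, 0.181, 1.607, -0, 1.354, -0.206], TCP at [0.228, 0.528, 0.245] pointing down, gripper open.
Joint ranges: [-2.99, 2.99], [-0.89, 2.07], [0.3, 2.58], [-1.14, 4.28], [0, 2.63], [-3.12, 3.12]. Speed limits (rad/s): [2.57, 2.57, 3.01, 3.14, 3.14, 3.14].

INTERFACE

Orientations are given as a rotation vector (axis times angle).
In Python, from workcell import env gives the robot as it stands.
- The arm moves only by the tool jog_arm, never from a script. Its argument "steps" is text: rows parted by semicolons, each of 5 numbers parted by spaces: the shift along the tool's x, y, z in m, then the turn about the tool's z in degrees, then the opening, from 0 (shut) to 1 (fully open). In form: dx dy dz spin hand; .... A call has 1 to 12 rows; each row shifts and turns the commanded pose from where the row before left it, along the tool's axes as they then stand; what a row does not reach is not made up. A row lasts 1/10 s, in which the tool goes at most 50 mm and 8.59 degrees, less where a joint would pass 70% of its speed; a pose out of reach is approached as far as the arm can. A call with a gripper value outside its range is refused whole. The fingers move at their own pace and stop on an object; the grip force is fixed at half the most. Time passes only in rows, so rows that do not move let the fingers close. It gives the time, the measured TCP pose, the force, the opening and the grip force at its end, in the units of the state.
- env.read_state(): the state, without advancing time (a new reading comes with each control period).
- env.read_camera(name): name is "scene" or "top"; returns the picture (480x640x3 uint8, blue, green, red); there is no depth.
- env.camera_info(name): a dict with "K" (3x3 intrinsics, pixels), "rvec" (rotation vector, rad) and "tvec" (3), from world to camera coordinates, as OpenCV has them. Camera axes: x right, y down, z forward; pixel columns grow to the right and rows downward; lengths in m; the calibration is good to about 2 mm. A picture is of the moment at which its call begins. camera_info takes no time and is no camera call.
- env.job_done(): hands the job in; it is judged then, once.
Trained networks look in the newest picture that a camera, given by its name, has taken for a name from the list of things; names that differ only in an ending like _2 or _b are one class to them, and where a whole thing is asked for, a point or a joint stands for the part that bears it (a point fixed in the world has none). Each returns a list of dicts, best first, with "p" (0 to 1); they miss things now and then, are a little off and sometimes report something else, mostly with a low value. They report only what shows in the picture. A call takes as long as a camera call.
- env.silhouettes(camera, target): "pixels" (480x640 bool, what is visible of it) and "xy" ([column, row] in pixels, amid what is visible of it).
The state is a dict: "time_s": time; "joints": joint angles; "joint_vel": joint speeds; "joint_efforts": joint torques, N m; "tool_pos": TCP position; "eef_rot": TCP orientation; "ft_force": force on the tool from outside, world axes, zero at the start; "ft_torque": the same for the moment, N m; "gripper_width": opening from 0.0 (shut) to 1.0 (fully open); "gripper_force": force on a finger pad.
Only numpy, scipy, OpenCV 4.12 (cv2) and the standard library are available. Lean on these libraries where they do the work, as an engineer would, in place of code of your own. Each camera call takes 0.05 s, during which the arm holds its last target. There are 200 camera calls.

## Working session

There is one attempt and no reset: what is moved stays moved. The work goes in short steps, Python scripts to look and compute and a tool call to move; the robot and the scene stay as the last step left them, time stands still between calls to the robot, and variables do not carry over. Pictures are saved under pics/ and viewed, at most 10 in all, crops included, and the job is handed in when it is done.

Besides the shell and the picture viewer there is one more tool, called after "Emit:" by a JSON object that holds its "method" and its "body", one argument or row to a line. jog_arm: Moves the arm, as the interface text tells. Its arguments: {"type":"object","properties":{"steps":{"type":"string"}},"required":["steps"]}

```bash
mkdir -p pics; ls; cat > h.py <<'E'
from workcell import env
import numpy as np, cv2
def cam(n):
    i=env.camera_info(n); return np.array(i["K"]),np.array(i["rvec"],float),np.array(i["tvec"],float)
def proj(n,P):
    K,r,t=cam(n); return cv2.projectPoints(np.array(P,float).reshape(-1,1,3),r,t,K,None)[0].reshape(-1,2)
def ray(n,uv,z):
    K,r,t=cam(n); R=cv2.Rodrigues(r)[0]; c=-R.T@t.ravel(); d=R.T@np.linalg.inv(K)@np.array([uv[0],uv[1],1.]); return c+d*(z-c[2])/d[2]
E
python3 - <<'E'
from h import *
for n in("scene","top"):
    cv2.imwrite(f"pics/{n}0.png",env.read_camera(n))
    K,r,t=cam(n);print(n,K[0,0],-cv2.Rodrigues(r)[0].T@t.ravel())
    for k,z in dict(feeder=.11,knob=.16,knob_hub=.164,bar_end=.164,gate=.12,gate_handle=.166,gate_pointer=.142,rider_mark=.135,tin_small=.065,tin_big=.125,tin_mid=.095,jar=.085,pail=.075).items():
        for d in env.silhouettes(n,k)[:2]: print(k,round(d["p"],2),np.round(d["xy"]),ray(n,d["xy"],z).round(3),d["pixels"].sum())
s=env.read_state();print(s["time_s"],s["eef_rot"],s["tool_pos"])
E
```

```text
pics
scene 447.7855486896392 [1.41903782 0.58412943 0.80396336]
feeder 0.75 [340. 255.] [0.54  0.066 0.11 ] 7528
knob 0.77 [289. 235.] [ 0.603 -0.061  0.16 ] 196
knob 0.73 [311. 246.] [0.614 0.02  0.16 ] 823
knob_hub 0.58 [285. 234.] [ 0.613 -0.066  0.164] 219
bar_end 0.74 [256. 286.] [0.827 0.016 0.164] 604
bar_end 0.64 [288. 234.] [ 0.604 -0.062  0.164] 251
gate 0.89 [306. 239.] [ 0.542 -0.047  0.12 ] 796
gate 0.31 [228. 211.] [ 0.549 -0.342  0.12 ] 1432
gate_handle 0.61 [312. 236.] [ 0.579 -0.001  0.166] 716
gate_handle 0.2 [339. 254.] [0.608 0.104 0.166] 7496
gate_pointer 0.95 [312. 242.] [ 0.575 -0.005  0.142] 812
gate_pointer 0.53 [286. 234.] [ 0.58  -0.09   0.142] 206
rider_mark 0.69 [310. 239.] [ 0.554 -0.023  0.135] 679
tin_small 0.73 [256. 284.] [ 0.732 -0.075  0.065] 585
tin_big 0.73 [234. 211.] [ 0.545 -0.32   0.125] 1462
tin_mid 0.55 [196. 236.] [ 0.687 -0.345  0.095] 1016
jar 0.76 [464. 271.] [0.379 0.366 0.085] 678
pail 0.55 [348. 300.] [0.656 0.165 0.075] 270
top 493.32673242287547 [ 0.26336702 -0.01278903  1.40897248]
feeder 0.73 [296. 229.] [0.561 0.06  0.11 ] 7351

[... 212 characters left out ...]
17. 238.] [0.539 0.002 0.12 ] 2188
gate_handle 0.66 [315. 238.] [0.529 0.005 0.166] 2260
gate_handle 0.64 [463. 273.] [ 0.473 -0.377  0.166] 1786
gate_pointer 0.97 [317. 236.] [0.54  0.001 0.142] 2254
gate_pointer 0.19 [352. 186.] [ 0.685 -0.08   0.142] 436
rider_mark 0.51 [336. 282.] [ 0.422 -0.059  0.135] 39
tin_small 0.67 [354. 186.] [ 0.71  -0.088  0.065] 389
tin_small 0.42 [457. 218.] [ 0.643 -0.386  0.065] 1120
tin_mid 0.89 [458. 217.] [ 0.638 -0.379  0.095] 1046
jar 0.86 [178. 307.] [0.324 0.353 0.085] 489
pail 0.44 [180. 306.] [0.329 0.351 0.075] 469
pail 0.19 [316. 239.] [0.546 0.004 0.075] 2235
1.4 [-6.34609062e-01 -3.07682848e+00 -4.34836518e-05] [0.22750465 0.52810629 0.2452927 ]
```

```bash
python3 - <<'E'
from h import *
a=cv2.imread("pics/top0.png")[140:320,220:420]; b=cv2.imread("pics/scene0.png")[170:320,220:420]
cv2.imwrite("pics/t1.png",cv2.resize(a,None,fx=3.3,fy=3.3,interpolation=2)); cv2.imwrite("pics/s1.png",cv2.resize(b,None,fx=4,fy=4,interpolation=2))
E
```

```text
(no output)
```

View pics/t1.png

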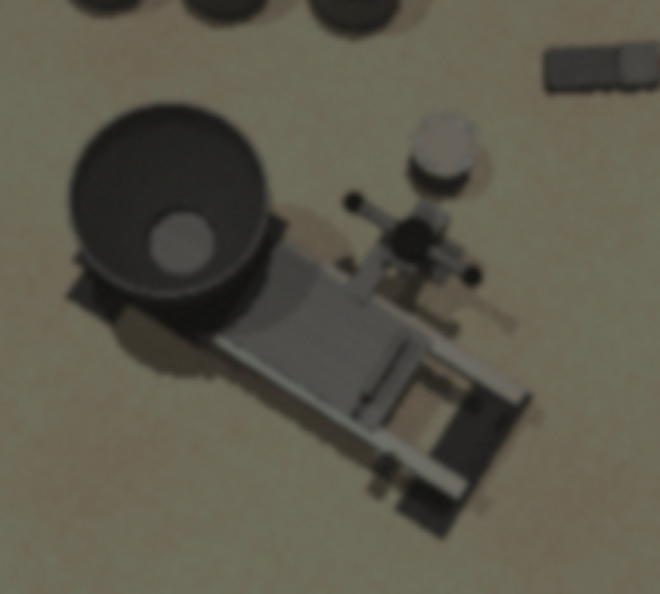

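View pics/s1.png

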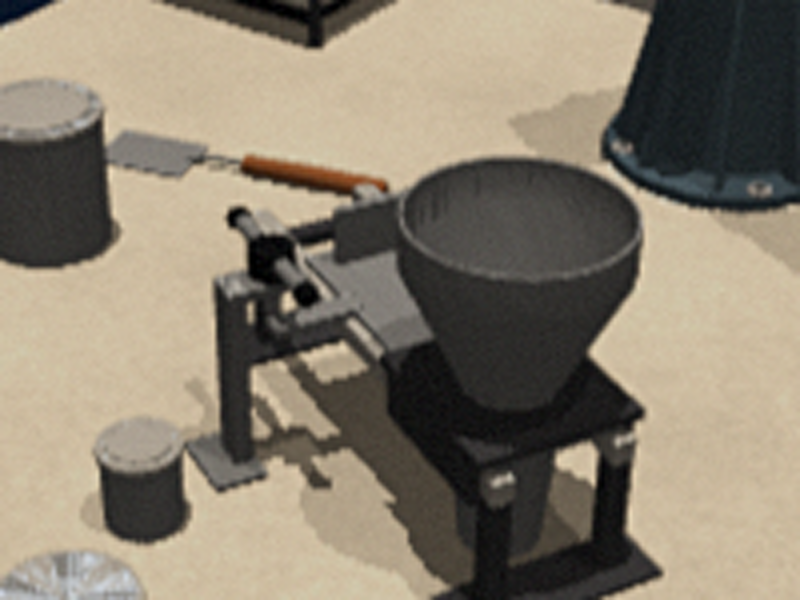

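The top view shows the knob bar running from (473,275) to (353,202) in crop pixels, hub at (413,239), hopper rim centre (170,200), and the rider near (385,465). The scene view confirms that nothing is near the handle. Next I fit the feeder pose.

```bash
cat >> h.py <<'E'
def f2w(p,P):
    P=np.atleast_2d(np.array(P,float))/1000; c,s=np.cos(p[2]),np.sin(p[2])
    return np.c_[p[0]+c*P[:,0]-s*P[:,1],p[1]+s*P[:,0]+c*P[:,1],P[:,2]]
E
python3 - <<'E'
from h import *
from scipy.optimize import least_squares
T=[((-85,-95,164),(473,275)),((25,-95,164),(353,202)),((-30,-95,172),(413,238)),((130,0,256),(170,200))]
S=[((-85,-95,164),(238,218)),((25,-95,164),(307,292)),((130,0,256),(520,218))]
def res(p): return np.r_[(proj("top",f2w(p,[a for a,_ in T]))-[(220+u/3.3,140+v/3.3) for _,(u,v) in T]).ravel(),(proj("scene",f2w(p,[a for a,_ in S]))-[(220+u/4,170+v/4) for _,(u,v) in S]).ravel()]
o=least_squares(res,[.55,.05,1.02],loss="soft_l1");p=o.x;print(p,np.degrees(p[2]),res(p).round(1))
np.save("p.npy",p)
print(f2w(p,[(-30,-95,164),(-85,-95,164),(25,-95,164),(-65,0,166)]).round(4))
def draw(n,off,w,k,name):
    im=cv2.convertScaleAbs(cv2.resize(cv2.imread(f"pics/{n}0.png")[off[1]:off[1]+w[1],off[0]:off[0]+w[0]],None,fx=k,fy=k,interpolation=2),alpha=1.8)
    def ln(P,c=(0,255,0)):
        q=((proj(n,f2w(p,P))-off+.5)*k).astype(int); cv2.polylines(im,[q.reshape(-1,1,2)],False,c,1)
    ln([(-65,-30,166),(-65,30,166)]);ln([(-65,41,142),(-65,41,120)],(0,0,255));ln([(-85,-95,164),(25,-95,164)])
    for d in(35,45,55,65): ln([(-65-d,53,135),(-65-d,69,135)],(255,0,0))
    a=np.linspace(0,6.3,40);ln(np.c_[130+75*np.cos(a),75*np.sin(a),0*a+256])
    cv2.imwrite(name,im)
draw("top",(270,190),(130,100),6,"pics/t2.png");draw("scene",(270,180),(130,100),6,"pics/s2.png")
E
```

```text
[0.53268583 0.0048817  1.09656806] 62.82872183213835 [-0.5  0.2  0.   0.4 -0.1 -0.4 -0.9 -0.3 -0.4 -0.5 -0.5 -0.1 -0.2 -2.2]
[[ 0.6035 -0.0652  0.164 ]
 [ 0.5784 -0.1141  0.164 ]
 [ 0.6286 -0.0163  0.164 ]
 [ 0.503  -0.0529  0.166 ]]
```

View pics/t2.png

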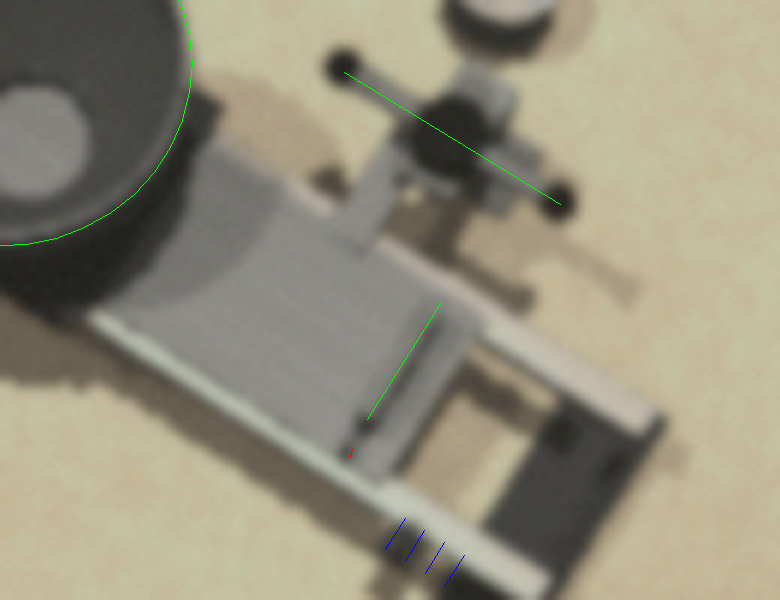

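Overlay fits within about 1–2 mm, and the rider sits about 40 mm out from the pointer. Now I compute the approach.

```bash
cat >> h.py <<'E'
from scipy.spatial.transform import Rotation as Ro
def st():
    s=env.read_state(); R=Ro.from_rotvec(s["eef_rot"]).as_matrix(); return s,np.array(s["tool_pos"]),R
def rel(target,xang=None):
    s,p,R=st(); d=R.T@(np.array(target)-p); a=np.degrees(np.arctan2(R[1,0],R[0,0]))
    print("tool shift",d.round(4),"xang",a.round(2),"spin needed",None if xang is None else -((xang-a+180)%360-180), "q",np.round(s["joints"],3),"t",s["time_s"],"F",np.round(s["ft_force"],1),"w",s["gripper_width"])
E
python3 - <<'E'
from h import *
p=np.load("p.npy");yaw=np.degrees(p[2])
t=f2w(p,(-63,-95,169))[0];print(t)
for a in(yaw,yaw+180): rel(t,a)
s,_,R=st();print(R.round(3))
E
```

```text
[ 0.58843306 -0.09454791  0.169     ]
tool shift [-0.5778 -0.429   0.0763] xang 156.69 spin needed 93.8631258662937 q [ 0.958  0.181  1.607  0.     1.354 -0.206] t 1.4 F [ 0.3 -1.2  0.2] w 0.9979905338202745
tool shift [-0.5778 -0.429   0.0763] xang 156.69 spin needed -86.13687413370633 q [ 0.958  0.181  1.607  0.     1.354 -0.206] t 1.4 F [ 0.3 -1.2  0.2] w 0.9979905338202745
[[-0.918  0.396  0.   ]
 [ 0.396  0.918  0.   ]
 [ 0.     0.    -1.   ]]
```

Emit:
{"method": "jog_arm", "body": {
  "steps": "0 0 -0.04 0 0.45; -0.02 -0.015 -0.04 0 0.45; -0.038 -0.0285 0 0 0.45; -0.038 -0.0285 0 0 0.45; -0.038 -0.0285 0 0 0.45; -0.038 -0.0285 0 0 0.45; -0.038 -0.0285 0 0 0.45; -0.038 -0.0285 0 0 0.45; -0.038 -0.0285 0 0 0.45; -0.038 -0.0285 0 0 0.45; -0.038 -0.0285 0 0 0.45; -0.038 -0.0285 0 0 0.45"
}}

```text
time_s: 2.6
tool_pos: [0.4768, 0.0924, 0.3256]
eef_rot: [0.635, 3.076, 0.0]
ft_force: [0.2, 0.2, 0.7]
gripper_width: 0.456
gripper_force: 0.0
```

Emit:
{"method": "jog_arm", "body": {
  "steps": "-0.038 -0.0285 0 0 0.45; -0.038 -0.0285 0 0 0.45; -0.038 -0.0285 0 0 0.45; -0.0328 -0.0215 0 0 0.45; 0 0 0 8.5 0.45; 0 0 0 8.5 0.45; 0 0 0 8.5 0.45; 0 0 0 8.5 0.45; 0 0 0 8.5 0.45; 0 0 0 8.5 0.45; 0 0 0 8.5 0.45; 0 0 0 8.5 0.45"
}}

```text
time_s: 3.8
tool_pos: [0.5686, -0.062, 0.3253]
eef_rot: [-2.253, -2.189, 0.0]
ft_force: [0.8, 0.6, 1.0]
gripper_width: 0.45
gripper_force: 0.0
```

Emit:
{"method": "jog_arm", "body": {
  "steps": "0 0 0 8.5 0.45; 0 0 0 8.5 0.45; 0 0 0 8.5 0.45; 0 0 0 0.4 0.45; 0 0 0 0 0.45"
}}

```text
time_s: 4.3
tool_pos: [0.5686, -0.062, 0.3253]
eef_rot: [-2.679, -1.641, 0.0]
ft_force: [-0.1, 0.2, 0.4]
gripper_width: 0.453
gripper_force: 0.0
```

```bash
python3 - <<'E'
from h import *
p=np.load("p.npy");yaw=np.degrees(p[2])
t=f2w(p,(-63,-95,169))[0]
rel(t,yaw)
E
```

```text
tool shift [-0.02    0.0324  0.1563] xang 63.0 spin needed 0.17168522559938992 q [-0.316  0.118  1.517 -0.     1.507  0.155] t 4.3 F [-0.1  0.2  0.4] w 0.45343639012985826
```

Emit:
{"method": "jog_arm", "body": {
  "steps": "-0.01 0.0162 0 0 0.45; -0.01 0.0162 0 0.2 0.45; 0 0 0.04 0 0.45; 0 0 0.04 0 0.45; 0 0 0.04 0 0.45; 0 0 0.018 0 0.45; 0 0 0.018 0 0.45; 0 0 0 0 0.45; 0 0 0 0 0.45"
}}

```text
time_s: 5.2
tool_pos: [0.5887, -0.0953, 0.1694]
eef_rot: [-2.684, -1.633, 0.0]
ft_force: [0.5, 0.2, 0.8]
gripper_width: 0.45
gripper_force: 0.0
```

```bash
python3 - <<'E'
from h import *
p=np.load("p.npy");yaw=np.degrees(p[2])
rel(f2w(p,(-63,-95,169))[0],yaw)
a=env.read_camera("top")[190:270,300:400]; b=env.read_camera("scene")[190:290,230:350]
cv2.imwrite("pics/g.png",np.hstack([cv2.resize(cv2.convertScaleAbs(a,alpha=1.8),(400,320),interpolation=2),cv2.resize(b,(384,320),interpolation=2)]))
E
```

```text
tool shift [ 0.0006 -0.0006  0.0004] xang 62.64 spin needed -0.1890361702296559 q [-0.359  0.303  1.618 -0.     1.22   0.118] t 5.2 F [0.5 0.2 0.8] w 0.44988506011587276
```

View pics/g.png

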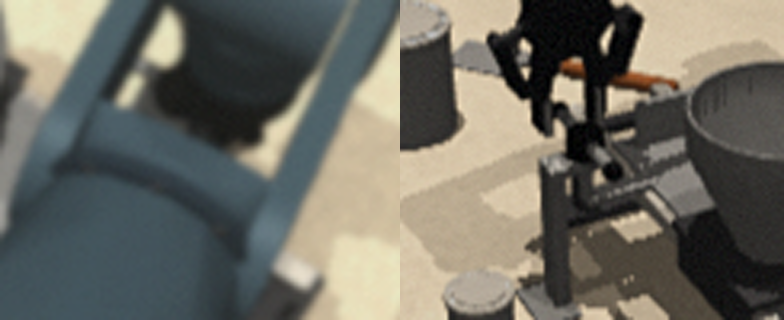

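The scene view shows the fingers straddling the bar's near end, around (555,110). I'll close on it.

Emit:
{"method": "jog_arm", "body": {
  "steps": "0 0 0 0 0; 0 0 0 0 0; 0 0 0 0 0; 0 0 0 0 0; 0 0 0 0 0; 0 0 0 0 0"
}}

```text
time_s: 5.9
tool_pos: [0.5898, -0.0954, 0.1708]
eef_rot: [2.682, 1.63, 0.004]
ft_force: [4.7, -1.6, 1.9]
gripper_width: 0.114
gripper_force: 58.6
```

Emit:
{"method": "jog_arm", "body": {
  "steps": "0.0001 0.0023 0 -4 0; 0.0001 0.0023 0 -4 0; 0.0003 0.0046 0 -8 0; 0.0003 0.0046 0 -8 0; 0 0 0 0 0; 0 0 0 0 0"
}}

```text
time_s: 6.5
tool_pos: [0.6032, -0.0992, 0.1708]
eef_rot: [2.283, 2.152, 0.003]
ft_force: [4.1, -3.0, 2.8]
gripper_width: 0.111
gripper_force: 58.9
```

```bash
python3 - <<'E'
from h import *
p=np.load("p.npy");yaw=np.degrees(p[2])
rel(f2w(p,(-30,-95,169))[0],yaw)
E
```

```text
tool shift [ 0.0339 -0.0017  0.0017] xang 86.59 spin needed 23.765430855250628 q [-0.357  0.33   1.581 -0.     1.226 -0.297] t 6.5 F [ 4.1 -3.   2.8] w 0.11147533999504528
```

Turned 24° with the grip held, and the forces are low. I'll carry on.

Emit:
{"method": "jog_arm", "body": {
  "steps": "0.0003 0.0046 0 -8 0; 0.0003 0.0046 0 -8 0; 0.0003 0.0046 0 -8 0; 0.0003 0.0046 0 -8 0; 0.0003 0.0046 0 -8 0; 0.0003 0.0046 0 -8 0; 0 0 0 0 0"
}}

```text
time_s: 7.2
tool_pos: [0.6292, -0.0896, 0.1708]
eef_rot: [1.204, 2.895, 0.001]
ft_force: [8.2, -2.2, -0.5]
gripper_width: 0.113
gripper_force: 58.7
```

```bash
python3 - <<'E'
from h import *
p=np.load("p.npy");yaw=np.degrees(p[2])
rel(f2w(p,(-30,-95,169))[0],yaw)
E
```

```text
tool shift [ 0.0355 -0.0011  0.0016] xang 134.83 spin needed 71.9976014359932 q [-0.328  0.379  1.516  0.     1.241 -1.11 ] t 7.2 F [ 8.2 -2.2 -0.5] w 0.11270786191121147
```

Emit:
{"method": "jog_arm", "body": {
  "steps": "0.0003 0.0046 0 -8 0; 0.0003 0.0046 0 -8 0; 0.0003 0.0046 0 -8 0; 0.0003 0.0046 0 -8 0; 0.0003 0.0046 0 -8 0; 0.0003 0.0046 0 -8 0; 0.0003 0.0046 0 -8 0; 0.0003 0.0046 0 -8 0; 0.0003 0.0046 0 -8 0; 0 0 0 0 0"
}}

```text
time_s: 8.2
tool_pos: [0.6357, -0.0499, 0.1708]
eef_rot: [-0.729, 3.049, -0.003]
ft_force: [8.9, 0.7, 0.7]
gripper_width: 0.109
gripper_force: 58.7
```

```bash
python3 - <<'E'
from h import *
p=np.load("p.npy");yaw=np.degrees(p[2])
rel(f2w(p,(-30,-95,169))[0],yaw)
E
```

```text
tool shift [0.0356 0.0009 0.0016] xang -153.11 spin needed 144.05843841844148 q [-2.650e-01  3.830e-01  1.510e+00  2.000e-03  1.242e+00 -2.306e+00] t 8.2 F [8.9 0.7 0.7] w 0.1093148519596373
```

Emit:
{"method": "jog_arm", "body": {
  "steps": "0.0003 0.0046 0 -8 0; 0.0003 0.0046 0 -8 0; 0.0003 0.0046 0 -8 0; 0.0003 0.0046 0 -8 0; 0 0 0 0 0; 0 0 0 0 0.45; 0 0 0 0 0.45; 0 0 0 0 0.45; 0 0 0 0 0.45; 0 0 -0.02 0 0.45; 0 0 -0.04 0 0.45; 0 0 -0.04 0 0.45"
}}

```text
time_s: 9.4
tool_pos: [0.6201, -0.0371, 0.2693]
eef_rot: [1.536, -2.738, -0.003]
ft_force: [1.3, -1.1, -0.1]
gripper_width: 0.449
gripper_force: 0.0
```

```bash
python3 - <<'E'
from h import *
p=np.load("p.npy");yaw=np.degrees(p[2])
t=f2w(p,(-65,0,152))[0]
rel(t,yaw+90);rel(t,yaw-90);s,_,R=st();print(R.round(3))
E
```

```text
tool shift [0.0744 0.0914 0.1176] xang -121.42 spin needed 85.74988385834064 q [-0.251  0.266  1.456 -0.     1.423 -2.844] t 9.4 F [ 1.3 -1.1 -0.1] w 0.44922867077981804
tool shift [0.0744 0.0914 0.1176] xang -121.42 spin needed -94.25011614165936 q [-0.251  0.266  1.456 -0.     1.423 -2.844] t 9.4 F [ 1.3 -1.1 -0.1] w 0.44922867077981804
[[-0.521 -0.853 -0.003]
 [-0.853  0.521  0.001]
 [ 0.001  0.003 -1.   ]]
```

Emit:
{"method": "jog_arm", "body": {
  "steps": "0.0372 0.03 0 0 0.45; 0.0372 0.03 0 0 0.45; 0 0.0314 0 8.5 0.45; 0 0 0 8.5 0.45; 0 0 0 8.5 0.45; 0 0 0 8.5 0.45; 0 0 0 8.5 0.45; 0 0 0 8.5 0.45; 0 0 0 8.5 0.45; 0 0 0 8.5 0.45; 0 0 0 8.5 0.45; 0 0 0 8.5 0.45"
}}

```text
time_s: 10.6
tool_pos: [0.504, -0.0531, 0.2692]
eef_rot: [-0.727, -3.056, 0.0]
ft_force: [-0.6, 0.1, -0.6]
gripper_width: 0.45
gripper_force: 0.0
```

Emit:
{"method": "jog_arm", "body": {
  "steps": "0 0 0 0.7 0.45; 0 0 0 0 0.45"
}}

```text
time_s: 10.8
tool_pos: [0.5041, -0.0531, 0.2692]
eef_rot: [-0.731, -3.055, 0.0]
ft_force: [-0.5, -0.8, 0.5]
gripper_width: 0.45
gripper_force: 0.0
```

```bash
python3 - <<'E'
from h import *
p=np.load("p.npy");yaw=np.degrees(p[2])
t=f2w(p,(-65,0,152))[0]
rel(t,yaw+90);print(st()[2].round(3))
cv2.imwrite("pics/k.png",cv2.resize(env.read_camera("scene")[190:310,230:370],None,fx=5,fy=5,interpolation=2))
E
```

```text
tool shift [ 0.001  -0.0003  0.1172] xang 153.07 spin needed 0.24586529836039972 q [-0.339  0.006  1.747 -0.     1.389 -1.44 ] t 10.8 F [-0.5 -0.8  0.5] w 0.44981824725287756
[[-0.892  0.453 -0.   ]
 [ 0.453  0.892  0.   ]
 [ 0.    -0.    -1.   ]]
```

View pics/k.png

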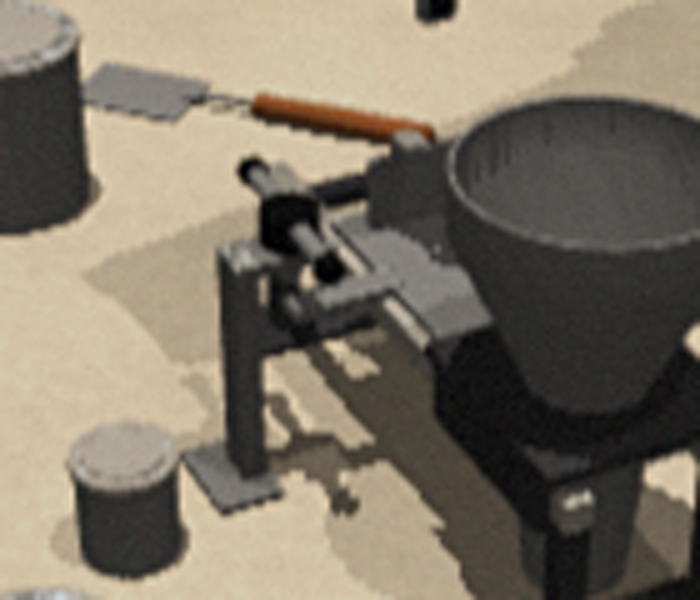

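The bar now stands about half a turn round, with ball ends at (252,170) and (328,268), and the gate is still shut. Next is the handle.

Emit:
{"method": "jog_arm", "body": {
  "steps": "0.001 0 0.04 0 0.45; 0 0 0.04 0 0.45; 0 0 0.037 0 0.45; 0 0 0 0 0.45; 0 0 0 0 0; 0 0 0 0 0; 0 0 0 0 0; 0 0 0 0 0; 0 0 0 0 0; 0 0 0 0 0"
}}

```text
time_s: 11.85
tool_pos: [0.505, -0.053, 0.1548]
eef_rot: [0.735, 3.05, -0.0]
ft_force: [0.3, 1.7, 6.8]
gripper_width: 0.081
gripper_force: 59.8
```

```bash
python3 - <<'E'
from h import *
p=np.load("p.npy");yaw=np.degrees(p[2])
rel(f2w(p,(-65,0,152))[0],yaw+90)
E
```

```text
tool shift [ 0.0018 -0.0009  0.0028] xang 152.89 spin needed 0.05858448012574513 q [-0.339  0.132  1.859  0.     1.146 -1.437] t 11.85 F [0.3 1.7 6.8] w 0.0812842953851538
```

Emit:
{"method": "jog_arm", "body": {
  "steps": "0 -0.005 0 0 0; 0 -0.005 0 0 0; 0 -0.005 0 0 0; 0 -0.005 0 0 0; 0 -0.005 0 0 0; 0 -0.005 0 0 0; 0 -0.005 0 0 0; 0 -0.003 0 0 0; 0 0 0 0 0; 0 0 0 0 0"
}}

```text
time_s: 12.85
tool_pos: [0.4877, -0.0861, 0.1548]
eef_rot: [0.736, 3.05, 0.002]
ft_force: [-0.1, 5.3, 9.1]
gripper_width: 0.079
gripper_force: 60.2
```

```bash
python3 - <<'E'
from h import *
p=np.load("p.npy");yaw=np.degrees(p[2])
rel(f2w(p,(-65,0,152))[0],yaw+90)
for n in("top","scene"):
    cv2.imwrite(f"pics/{n}3.png",env.read_camera(n))
a=cv2.imread("pics/top3.png")[245:305,300:360]; b=cv2.imread("pics/top0.png")[245:305,300:360]
cv2.imwrite("pics/r.png",cv2.convertScaleAbs(np.hstack([cv2.resize(x,(400,400),interpolation=2) for x in (a,b)]),alpha=1.8))
E
```

```text
tool shift [0.0015 0.0364 0.0029] xang 152.88 spin needed 0.05153774740955441 q [-0.416  0.105  1.89   0.002  1.143 -1.515] t 12.85 F [-0.1  5.3  9.1] w 0.07920352030704565
```

View pics/r.png

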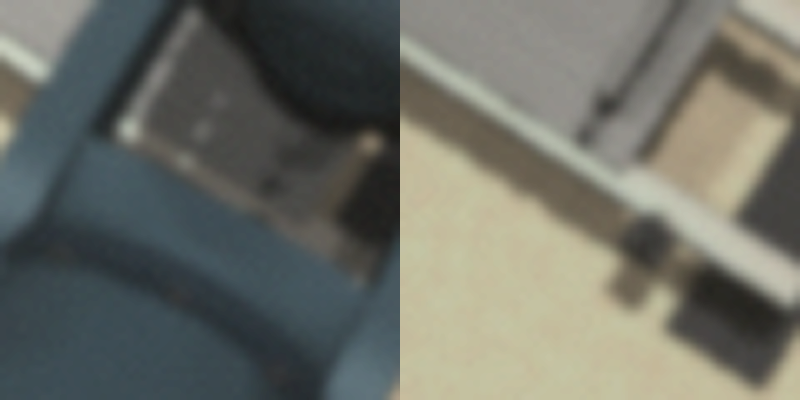

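Emit:
{"method": "jog_arm", "body": {
  "steps": "0 0 0 0 0.45; 0 0 0 0 0.45; 0 0 0 0 0.45; 0 0 0 0 0.45; 0 0 -0.04 0 0.45; 0 0 -0.05 0 0.45; 0 0 -0.05 0 0.45; 0.03 0.03 0 0 0.45; 0.03 0.03 0 0 0.45; 0.03 0.03 0 0 0.45; 0.03 0.03 0 0 0.45; 0.03 0.03 0 0 0.45"
}}

```text
time_s: 14.15
tool_pos: [0.4201, 0.1167, 0.2923]
eef_rot: [0.737, 3.054, 0.0]
ft_force: [1.4, 0.9, -0.1]
gripper_width: 0.453
gripper_force: 0.0
```

Emit:
{"method": "jog_arm", "body": {
  "steps": "0.03 0.03 0 0 0.45; 0.03 0.03 0 0 0.45; 0.03 0.03 0 0 0.45; 0 0 0 0 0.45"
}}

```text
time_s: 14.55
tool_pos: [0.3797, 0.2402, 0.2923]
eef_rot: [-0.727, -3.055, -0.002]
ft_force: [0.4, -0.9, -0.2]
gripper_width: 0.451
gripper_force: 0.0
```

```bash
python3 - <<'E'
from h import *
a=np.mean([env.read_camera("top").astype(float) for _ in range(6)],0)
cv2.imwrite("pics/top4.png",a); b=np.clip(a*1.8,0,255).astype(np.uint8)
p=np.load("p.npy")
x0,y0=305,225; im=cv2.resize(b[y0:y0+70,x0:x0+75],None,fx=8,fy=8,interpolation=2)
cv2.imwrite("pics/t5.png",im)
E
```

```text
[ WARN:0@6.769] global loadsave.cpp:1063 imwrite_ Unsupported depth image for selected encoder is fallbacked to CV_8U.
```

View pics/t5.png

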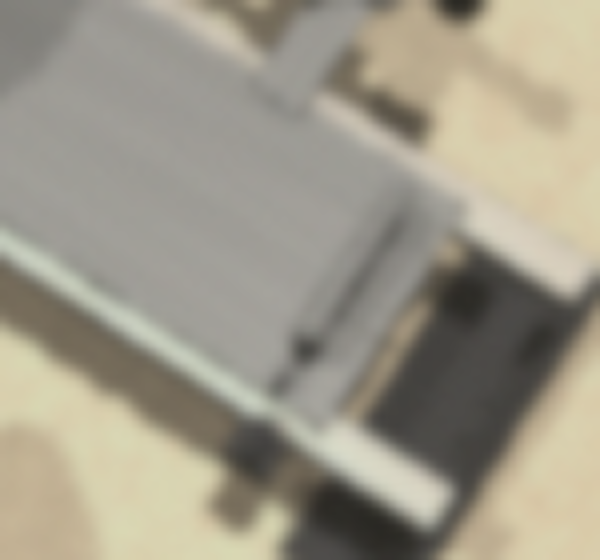

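```bash
python3 - <<'E'
from h import *
p=np.load("p.npy"); im0=cv2.imread("pics/top4.png"); x0,y0,k=318,258,18
im=cv2.convertScaleAbs(cv2.resize(im0[y0:y0+32,x0:x0+40],None,fx=k,fy=k,interpolation=2),alpha=1.8)
def ln(P,c):
    q=((proj("top",f2w(p,P))-(x0,y0)+.5)*k).astype(int); cv2.polylines(im,[q.reshape(-1,1,2)],True,c,1)
X=-65-37.3
for z in(120,166): ln([(X-4,-30,z),(X+4,-30,z),(X+4,30,z),(X-4,30,z)],(0,255,0))
for z in(120,142): ln([(X-2,36,z),(X+2,36,z),(X+2,46,z),(X-2,46,z)],(0,0,255))
ln([(X-9,53,114),(X+9,53,114),(X+9,69,114),(X-9,69,114)],(255,0,0))
ln([(X-2,53,135),(X+2,53,135),(X+2,69,135),(X-2,69,135)],(255,0,255))
cv2.imwrite("pics/t6.png",im)
# darkness profile along feeder x on rider strip, both pictures
for n in("top0","top4"):
    g=cv2.imread(f"pics/{n}.png").astype(np.float32).mean(2)
    for zz,ys in((124,(58,61,64)),(112,(60,64))):
        xs=np.arange(-130,-75,3.); v=np.mean([cv2.remap(g,*[c.astype(np.float32).reshape(1,-1) for c in proj("top",f2w(p,np.c_[xs,0*xs+y,0*xs+zz])).T],1)[0] for y in ys],0)
        print(n,zz,dict(zip(xs.astype(int).tolist(),v.round().astype(int).tolist())))
E
```

```text
top0 124 {-130: 37, -127: 46, -124: 54, -121: 60, -118: 59, -115: 50, -112: 40, -109: 35, -106: 33, -103: 35, -100: 40, -97: 49, -94: 57, -91: 57, -88: 54, -85: 53, -82: 53, -79: 52, -76: 52}
top0 112 {-130: 30, -127: 39, -124: 48, -121: 54, -118: 55, -115: 47, -112: 39, -109: 33, -106: 31, -103: 33, -100: 37, -97: 43, -94: 51, -91: 54, -88: 54, -85: 53, -82: 53, -79: 52, -76: 52}
top4 124 {-130: 41, -127: 50, -124: 54, -121: 56, -118: 55, -115: 49, -112: 43, -109: 39, -106: 38, -103: 40, -100: 43, -97: 50, -94: 55, -91: 58, -88: 59, -85: 59, -82: 59, -79: 58, -76: 58}
top4 112 {-130: 33, -127: 43, -124: 50, -121: 54, -118: 55, -115: 50, -112: 43, -109: 38, -106: 36, -103: 37, -100: 41, -97: 47, -94: 54, -91: 58, -88: 59, -85: 59, -82: 59, -79: 58, -76: 58}
```

View pics/t6.png

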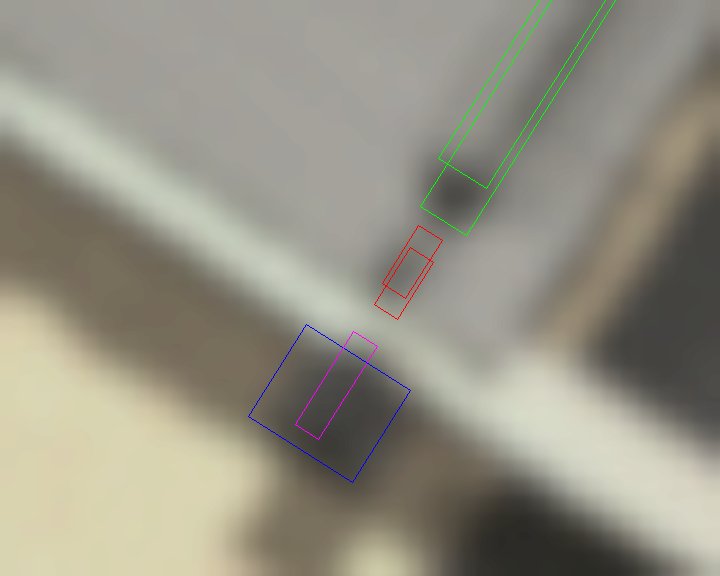

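```bash
python3 - <<'E'
from h import *
p=np.load("p.npy")
for n,c in(("top0",-65),("top4",-102)):
    g=cv2.imread(f"pics/{n}.png").astype(np.float32).mean(2)
    for zz,ys in((131,(38,41,44)),(143,(30,32)),(143,(-10,0,10)),(166,(-20,-10,0,10,20))):
        xs=c+np.arange(-22,20,2.); v=np.mean([cv2.remap(g,*[q.astype(np.float32).reshape(1,-1) for q in proj("top",f2w(p,np.c_[xs,0*xs+y,0*xs+zz])).T],1)[0] for y in ys],0)
        print(n,zz,ys[0],dict(zip((xs-c).astype(int).tolist(),v.round().astype(int).tolist())))
E
```

```text
top0 131 38 {-22: 80, -20: 76, -18: 75, -16: 77, -14: 78, -12: 80, -10: 80, -8: 78, -6: 75, -4: 71, -2: 64, 0: 56, 2: 54, 4: 59, 6: 68, 8: 75, 10: 78, 12: 80, 14: 80, 16: 80, 18: 80}
top0 143 30 {-22: 49, -20: 54, -18: 65, -16: 74, -14: 78, -12: 78, -10: 76, -8: 73, -6: 67, -4: 57, -2: 46, 0: 40, 2: 43, 4: 52, 6: 63, 8: 72, 10: 77, 12: 79, 14: 80, 16: 80, 18: 80}
top0 143 -10 {-22: 48, -20: 54, -18: 63, -16: 69, -14: 71, -12: 69, -10: 67, -8: 64, -6: 58, -4: 51, -2: 50, 0: 56, 2: 64, 4: 69, 6: 71, 8: 73, 10: 75, 12: 77, 14: 78, 16: 78, 18: 78}
top0 166 -20 {-22: 55, -20: 61, -18: 68, -16: 71, -14: 70, -12: 68, -10: 65, -8: 61, -6: 55, -4: 50, -2: 53, 0: 61, 2: 67, 4: 70, 6: 72, 8: 74, 10: 77, 12: 78, 14: 78, 16: 78, 18: 78}
top4 131 38 {-22: 93, -20: 89, -18: 87, -16: 87, -14: 88, -12: 89, -10: 89, -8: 87, -6: 85, -4: 80, -2: 72, 0: 67, 2: 67, 4: 74, 6: 82, 8: 87, 10: 88, 12: 89, 14: 89, 16: 89, 18: 88}
top4 143 30 {-22: 67, -20: 68, -18: 76, -16: 84, -14: 88, -12: 88, -10: 86, -8: 81, -6: 73, -4: 61, -2: 50, 0: 48, 2: 53, 4: 66, 6: 77, 8: 85, 10: 88, 12: 89, 14: 89, 16: 89, 18: 89}
top4 143 -10 {-22: 65, -20: 69, -18: 75, -16: 81, -14: 81, -12: 78, -10: 76, -8: 72, -6: 67, -4: 63, -2: 65, 0: 71, 2: 77, 4: 79, 6: 81, 8: 84, 10: 86, 12: 87, 14: 88, 16: 88, 18: 88}
top4 166 -20 {-22: 68, -20: 71, -18: 77, -16: 80, -14: 79, -12: 77, -10: 74, -8: 71, -6: 66, -4: 64, -2: 67, 0: 74, 2: 78, 4: 80, 6: 82, 8: 84, 10: 87, 12: 87, 14: 87, 16: 87, 18: 87}
```

The pointer is at feeder x ≈ -101.2 and the rider at ≈ -106.1 in the same frame, so I'll regrip and pull about 5 mm more.

Emit:
{"method": "jog_arm", "body": {
  "steps": "-0.03 -0.03 0 0 0.45; -0.03 -0.03 0 0 0.45; -0.03 -0.03 0 0 0.45; -0.03 -0.03 0 0 0.45; -0.03 -0.03 0 0 0.45; -0.03 -0.03 0 0 0.45; -0.03 -0.03 0 0 0.45; -0.03 -0.03 0 0 0.45; 0 0 0 0 0.45"
}}

```text
time_s: 15.75
tool_pos: [0.4866, -0.0923, 0.2921]
eef_rot: [0.748, 3.051, -0.003]
ft_force: [0.3, 0.6, -0.1]
gripper_width: 0.448
gripper_force: 0.0
```

```bash
python3 - <<'E'
from h import *
p=np.load("p.npy");rel(f2w(p,(-101.4,0,155))[0],np.degrees(p[2])+90)
E
```

```text
tool shift [0.0036 0.0062 0.1371] xang 152.46 spin needed -0.36418864516525673 q [-0.427 -0.039  1.746 -0.002  1.434 -1.517] t 15.75 F [ 0.3  0.6 -0.1] w 0.4479392216897573
```

Emit:
{"method": "jog_arm", "body": {
  "steps": "0.003 0.006 0 -0.4 0.45; 0 0 0.045 0 0.45; 0 0 0.045 0 0.45; 0 0 0.045 0 0.45; 0 0 0 0 0.45; 0 0 0 0 0; 0 0 0 0 0; 0 0 0 0 0; 0 0 0 0 0; 0 0 0 0 0; 0 0 0 0 0"
}}

```text
time_s: 16.85
tool_pos: [0.4867, -0.0806, 0.1597]
eef_rot: [0.726, 3.054, -0.003]
ft_force: [-5.1, -3.6, -2.1]
gripper_width: 0.078
gripper_force: 59.6
```

```bash
python3 - <<'E'
from h import *
p=np.load("p.npy");rel(f2w(p,(-106.1,0,155))[0],np.degrees(p[2])+90)
E
```

```text
tool shift [-0.0018 -0.009   0.0048] xang 153.25 spin needed 0.41774924121261847 q [-4.050e-01  9.500e-02  1.889e+00 -1.000e-03  1.155e+00 -1.508e+00] t 16.85 F [-5.1 -3.6 -2.1] w 0.07778704458008587
```

The gate was nudged in while closing, so I need to pull 9 mm.

Emit:
{"method": "jog_arm", "body": {
  "steps": "0 -0.003 0 0 0; 0 -0.003 0 0 0; 0 -0.003 0 0 0; 0 0 0 0 0; 0 0 0 0 0; 0 0 0 0 0"
}}

```text
time_s: 17.45
tool_pos: [0.4835, -0.0867, 0.1597]
eef_rot: [0.726, 3.053, 0.004]
ft_force: [0.9, 6.6, 0.3]
gripper_width: 0.075
gripper_force: 60.0
```

```bash
python3 - <<'E'
from h import *
p=np.load("p.npy");rel(f2w(p,(-106.1,0,155))[0],np.degrees(p[2])+90)
E
```

```text
tool shift [-0.0019 -0.0022  0.0047] xang 153.26 spin needed 0.4326322864260135 q [-0.421  0.089  1.895  0.003  1.154 -1.527] t 17.45 F [0.9 6.6 0.3] w 0.07506311602471934
```

Emit:
{"method": "jog_arm", "body": {
  "steps": "0 -0.0024 0 0 0; 0 0 0 0 0; 0 0 0 0 0"
}}

```text
time_s: 17.75
tool_pos: [0.4825, -0.0886, 0.1597]
eef_rot: [0.726, 3.053, 0.004]
ft_force: [0.5, 7.4, 2.4]
gripper_width: 0.079
gripper_force: 60.1
```

```bash
python3 - <<'E'
from h import *
p=np.load("p.npy");rel(f2w(p,(-106.1,0,155))[0],np.degrees(p[2])+90)
E
```

```text
tool shift [-0.002  -0.      0.0047] xang 153.26 spin needed 0.43509930970179767 q [-0.426  0.088  1.897  0.004  1.154 -1.532] t 17.75 F [0.5 7.4 2.4] w 0.079205959787281
```

Target reached; I'll release, clear out and check.

Emit:
{"method": "jog_arm", "body": {
  "steps": "0 0 0 0 0.45; 0 0 0 0 0.45; 0 0 0 0 0.45; 0 0 0 0 0.45; 0 0 -0.04 0 0.45; 0 0 -0.05 0 0.45; 0 0 -0.05 0 0.45; 0.03 0.03 0 0 0.45; 0.03 0.03 0 0 0.45; 0.03 0.03 0 0 0.45; 0.03 0.03 0 0 0.45; 0.03 0.03 0 0 0.45"
}}

```text
time_s: 18.95
tool_pos: [0.4137, 0.1127, 0.2976]
eef_rot: [0.726, 3.056, 0.0]
ft_force: [0.5, 0.4, 0.7]
gripper_width: 0.449
gripper_force: 0.0
```

Emit:
{"method": "jog_arm", "body": {
  "steps": "0.03 0.03 0 0 0.45; 0.03 0.03 0 0 0.45; 0.03 0.03 0 0 0.45; 0 0 0 0 0.45; 0 0 0 0 0.45"
}}

```text
time_s: 19.45
tool_pos: [0.3741, 0.2329, 0.2974]
eef_rot: [0.721, 3.057, -0.001]
ft_force: [-0.5, -0.2, 0.0]
gripper_width: 0.452
gripper_force: 0.0
```

```bash
python3 - <<'E'
from h import *
a=np.mean([env.read_camera("top").astype(np.float32) for _ in range(6)],0); g=a.mean(2)
p=np.load("p.npy")
for zz,ys in((131,(38,41,44)),(143,(30,32)),(124,(58,61,64))):
    xs=-106+np.arange(-16,18,2.); v=np.mean([cv2.remap(g,*[q.astype(np.float32).reshape(1,-1) for q in proj("top",f2w(p,np.c_[xs,0*xs+y,0*xs+zz])).T],1)[0] for y in ys],0)
    print(zz,dict(zip((xs+106).astype(int).tolist(),v.round().astype(int).tolist())))
b=np.clip(a*1.8,0,255).astype(np.uint8)
cv2.imwrite("pics/f.png",cv2.resize(b[190:300,290:390],None,fx=5.4,fy=5.4,interpolation=2))
E
```

```text
131 {-16: 87, -14: 88, -12: 88, -10: 87, -8: 85, -6: 80, -4: 72, -2: 64, 0: 61, 2: 65, 4: 76, 6: 84, 8: 88, 10: 89, 12: 88, 14: 88, 16: 88}
143 {-16: 85, -14: 87, -12: 87, -10: 85, -8: 82, -6: 74, -4: 63, -2: 53, 0: 48, 2: 54, 4: 65, 6: 77, 8: 85, 10: 88, 12: 89, 14: 89, 16: 88}
124 {-16: 54, -14: 56, -12: 55, -10: 51, -8: 47, -6: 43, -4: 40, -2: 38, 0: 37, 2: 38, 4: 41, 6: 43, 8: 48, 10: 52, 12: 55, 14: 58, 16: 58}
```

View pics/f.png

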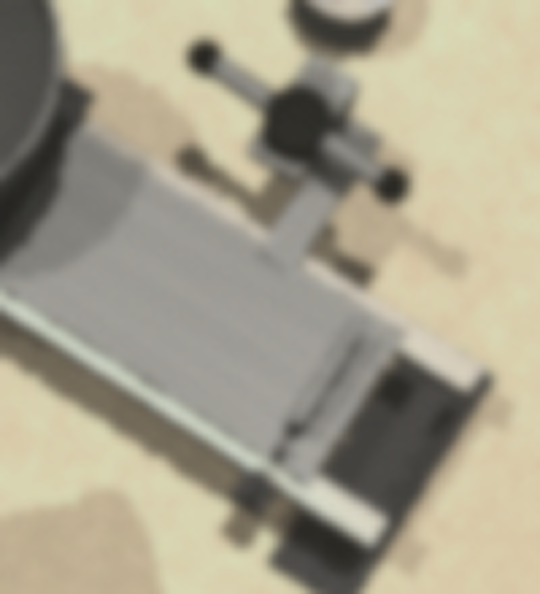

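The pointer stripe and the rider block are both centred on x ≈ -106 in the same frame: pointer (283,458), rider (252,490). The knob bar, with ends at (204,57) and (391,186), is about half a turn round. Handing in.

```bash
python3 -c "
from workcell import env
print(env.job_done())"
```

```text
the job is handed in; nothing more can be done
None
```

I turned the knob about 176° (roughly 3.07 rad), pulled the gate out until its pointer is level with the rider to within about 1 mm in the top camera view, let go and moved clear, and handed the job in at about 20 s; no verdict came back.

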